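# Make up the fittings kits for two desks

### The job

Make up the fittings kits for two desks. Blue tray: drop the steel spacer ring and then the red one into the grey tube, so that they lie flat with the steel one at the bottom, and stand the brass knob upright on the floor of the empty compartment. Yellow tray: stand the black knob upright in one compartment and the bar pull on its feet in the other; leave the white spare knob standing where it is on the bench.

Things in the scene. Friction and masses are not known exactly. Their poses are not given: they have to be found in the camera images.
- tray_blue: The blue kit tray: open plastic tray fixed to the bench, 170 (its x) by 140 mm (its y), walls 5 thick and 18 high, floor 5 thick. A rib along y at x = 0, 4 wide, top 16 above the bench, splits it into two compartments, each 78 (x) by 130 mm (y), centred at x = -41 and +41 mm. Origin: centre of the underside, z up. The tube stands in the +x one; the -x one is empty.
- tray_yellow: The yellow kit tray: open plastic tray fixed to the bench, 170 (its x) by 140 mm (its y), walls 5 thick and 18 high, floor 5 thick. A rib along y at x = 0, 4 wide, top 16 above the bench, splits it into two compartments, each 78 (x) by 130 mm (y), centred at x = -41 and +41 mm. Origin: centre of the underside, z up. Both are empty.
- tube: Grey tube, fixed upright mid +x compartment of the blue tray, open on top. 36 mm high; bore 45 mm, straight for 24 mm above its 4 mm floor, then flaring over 8 mm to a 56 mm mouth (64 outside). Fingers holding a ring by its outside do not fit in: release it at the mouth. Two rings just fit in the straight part. Origin: centre of its underside (5 mm above the bench), z up.
- knob_brass: Brass drawer knob, on a 28 mm foot with a narrow neck; 32 mm high overall; its head is a plain cylinder 32 mm across from 19 to 32 mm above the underside. Loose, stands upright. Origin: centre of the underside, z up along its axis.
- knob_black: Black plastic drawer knob, on a 28 mm foot with a narrow neck; 32 mm high overall; its head is a plain cylinder 32 mm across from 19 to 32 mm above the underside. Loose, stands upright. Origin: centre of the underside, z up along its axis.
- knob_white: White ceramic drawer knob, the spare, on a 28 mm foot with a narrow neck; 32 mm high overall; its head is a plain cylinder 32 mm across from 19 to 32 mm above the underside. Loose, stands upright. Origin: centre of the underside, z up along its axis.
- pull: Steel bar drawer pull standing on two feet: a straight bar 100 mm long (along its y), 14 mm wide (x) and 12 mm tall, from 20 to 32 mm above the underside, on two posts with 20 mm round feet at y = +-36 mm. Loose. Origin: centre of the underside, below the middle of the bar, z up.
- ring_steel: Bare steel spacer ring, 40 mm outside diameter, 20 mm hole, 10 mm thick. Loose, lies flat on the bench. Origin: centre of the underside, z along its axis.
- ring_red: Red plastic spacer ring, 40 mm outside diameter, 20 mm hole, 10 mm thick. Loose, lies flat on the bench. Origin: centre of the underside, z along its axis.
Mind the look-alikes: they are no part of the job. There is more than one size of the knob_black; the one meant has the size given above.

How it is judged:
By the outcome, as a careful person would: the job done as asked, in the order asked, and still so for the second after the job is handed in, with the robot touching nothing.
It also fails if it takes over 115 s, if anything falls off the work surface, if the arm or the gripper's body presses on something with over 40 N, if the wrist force passes 120 N, or if a joint passes its speed limit or range.

### The arm

A 6-joint arm with a two-finger parallel gripper is mounted at the origin on the work surface. World frame = base frame: x ahead of the robot, y to its left, z up, the work surface at z = 0. Lengths are in mm, angles in degrees, forces in N, time in s.
With the tool pointing down it reaches from about 350 to 850 mm from the base axis. Payload 8.1 kg.
Tool frame: the origin (TCP) lies at the very end of the fingers, on their centre line; the grasp point (between the pads) lies 19 mm behind it; z points along the fingers, y is the line along which they close (so a half turn about z gives the same grasp; the last joint's range is limited). The gripper opens to 85 mm and grips with 20 to 120 N. Pads are 22 mm wide; open, the fingers measure 114 mm over their backs; the gripper's body (76 mm by 85 mm) begins 54 mm behind the grasp point. The pads swing forward as they close: fully open they stand 13 mm farther back than shut.
Start: joints at [70.394, 7.471, 85.268, -0, 87.261, -4.893], TCP at [152.37, 580.335, 231.292] pointing down, gripper open.
Joint ranges: [-169.43, 169.43], [-51.17, 129.36], [1.28, 143.12], [-76.62, 256.62], [0, 156.53], [-152.29, 152.29]. Speed limits (degrees/s): [136.94, 136.94, 159.86, 180, 180, 180].

### API

Orientations are given as [roll, pitch, yaw] about the fixed x, y, z axes, in that order (R = Rz(yaw) Ry(pitch) Rx(roll)).
In Python, from bench import sense, eyes, job, models gives the robot as it stands. The module is installed in compiled form; this text tells all that it offers.
- The arm moves only by the tool apply_moves, never from a script. Its argument "rows" is a list of rows, each a list of 6 numbers: the shift along the tool's x, y, z in mm, then the turn, a rotation vector about the tool's x, y, z in rad. In form: [[dx, dy, dz, rx, ry, rz], ...]. A call has exactly 5 rows; each row shifts and turns the commanded pose from where the row before left it, along the tool's axes as they then stand; what a row does not reach is not made up. A row lasts 1/8 s, in which the tool goes at most 62.5 mm and 10.7 degrees, less where a joint would pass 70% of its speed; a pose out of reach is approached as far as the arm can. A call is refused whole if a number of a shift passes 62.5 or a number of a turn 0.188, either way. A call with a gripper value outside its range is refused whole. "fingers" is the finger opening in mm, from 0 to 85.4, set as the call begins (left out, the last holds). The fingers move at their own pace and stop on an object; "grip_force" is the grip in N (left out, the last holds). Time passes only in rows, so rows that do not move let the fingers close, or fill a call up. It gives the time, the measured TCP pose, the force, the opening and the grip force at its end, in the units of the state.
- sense(): the state, without advancing time (a new reading comes with each control period).
- eyes.snapshot(name): name is "scene" or "top" or "wrist"; returns (picture, depth): 420x560x3 uint8, red, green, blue; 420x560 float32, mm along the optical axis (not along the pixel's ray), 0 where there is no reading.
- eyes.get_calibration(name): a dict with "intrinsics" (3x3 intrinsics, pixels), "R" (3x3) and "t" (3): a world point X has camera coordinates R X + t; the wrist camera has in their place "mount" (4x4, takes a point from camera to tool coordinates, whose origin is the TCP and whose axes are the flange's). Camera axes: x right, y down, z forward; pixel columns grow to the right and rows downward; lengths in mm; the calibration is good to about 2 mm. A picture is of the moment at which its call begins: read the wrist's pose just before it. get_calibration takes no time and is no camera call.
- job.hand_in(): hands the job in; it is judged then, once.
Trained networks look in the newest picture that a camera, given by its name, has taken for a name from the list of things; names that differ only in an ending like _2 or _b are one class to them, and where a whole thing is asked for, a point or a joint stands for the part that bears it (a point fixed in the world has none). Each returns a list of dicts, best first, with "confidence" (0 to 1); they miss things now and then, are a little off and sometimes report something else, mostly with a low value. They report only what shows in the picture. A call takes as long as a camera call. They do not tell look-alikes from the thing itself.
- models.boxes_of(name, camera): "xyz" ([x, y, z] in mm, in world coordinates, good to about 4 mm: the middle of the surface that is visible of it).
- models.cut_out(name, camera): "pixels" (420x560 bool, what is visible of it).
- models.place_of(name, camera): "xyz" ([x, y, z] in mm, in world coordinates, good to about 4 mm: a listed point, or the origin of a listed thing).
The state is a dict: "time": time; "joint_pos": joint angles; "qd": joint speeds; "joint_efforts": joint torques, N m; "tool_pos": TCP position; "tcp_rot": TCP orientation; "ft_force": force on the tool from outside, world axes, zero at the start; "wrist_torque": the same for the moment, N m; "finger_gap": finger opening in mm; "grip_force": force on a finger pad.
Only numpy, scipy, OpenCV 4.12 (cv2) and the standard library are available. Lean on these libraries where they do the work, as an engineer would, in place of code of your own. Each camera call takes 0.05 s, during which the arm holds its last target. There are 200 camera calls.

## Working session

There is one attempt and no reset: what is moved stays moved. The work goes in short steps, Python scripts to look and compute and a tool call to move; the robot and the scene stay as the last step left them, time stands still between calls to the robot, and variables do not carry over. Pictures are saved under pics/ and viewed, at most 14 in all, crops included, and the job is handed in when it is done.

Besides the shell and the picture viewer there is one more tool, called after ">>>" in YAML: its name, and indented under it one key for each argument. apply_moves: Moves the arm, as the interface text tells. Its arguments: {"type":"object","properties":{"rows":{"type":"array"},"fingers":{"type":"number"},"grip_force":{"type":"number"}},"required":["rows"]}

```bash
mkdir -p pics; cat > h.py <<'E'
import numpy as np, cv2
from bench import sense, eyes, job, models
def snap(cam,fn=None):
    p,d=eyes.snapshot(cam)
    if fn: cv2.imwrite('pics/'+fn,p[:,:,::-1])
    return p,d
def cloud(cam,d):
    c=eyes.get_calibration(cam);K=np.array(c['intrinsics']);v,u=np.mgrid[0:420,0:560]
    P=np.stack([(u-K[0,2])/K[0,0]*d,(v-K[1,2])/K[1,1]*d,d],-1)
    return (P-np.array(c['t']))@np.array(c['R'])
E
python3 - <<'E'
from h import *
s=sense();print(s)
for c in('top','scene'):
    p,d=snap(c,c+'0.png')
    W=cloud(c,d)
    for n in 'tray_blue tray_yellow tube knob_brass knob_black knob_white pull ring_steel ring_red'.split():
        print(c,n,[(np.round(o['xyz']).tolist(),round(o['confidence'],2)) for o in models.place_of(n,c)])
    np.save(c+'W.npy',W);np.save(c+'P.npy',p)
print(eyes.get_calibration('wrist'))
E
```

```text
{'time': 0.0, 'joint_pos': array([ 7.03923665e+01,  7.51388068e+00,  8.53296851e+01,  5.78131321e-04,
        8.72614461e+01, -4.89411754e+00]), 'qd': array([-0.04169546, -0.02067012, -0.03462813,  0.04911141,  0.0815032 ,
       -0.09820833]), 'joint_efforts': array([-6.96423085e-04, -5.69436693e+01, -5.00522912e+01, -5.15249994e-04,
        1.58087374e-02, -2.94640472e-05]), 'tool_pos': array([152.1922272 , 579.80925847, 230.25333732]), 'tcp_rot': array([-1.79895420e+02, -9.53435820e-03,  1.65286447e+02]), 'ft_force': array([-0.37767648,  0.29637469, -0.19368302]), 'wrist_torque': array([ 0.08623148,  0.04332411, -0.00387788]), 'grip_force': 0.0, 'finger_gap': 85.42881200130806}
top tray_blue [([520.0, -292.0, 6.0], 0.74)]
top tray_yellow [([543.0, 288.0, -2.0], 0.69)]
top tube [([560.0, -303.0, 4.0], 0.96)]
top knob_brass [([552.0, -79.0, -0.0], 0.57)]
top knob_black [([562.0, 78.0, -3.0], 0.8), ([375.0, 140.0, 1.0], 0.64), ([518.0, 138.0, 0.0], 0.6)]
top knob_white [([452.0, 90.0, 1.0], 0.68)]
top pull [([662.0, 87.0, 2.0], 0.76), ([523.0, -294.0, 5.0], 0.57)]
top ring_steel [([6
[... 388 characters left out ...]
scene knob_white [([450.0, 95.0, 1.0], 0.81)]
scene pull [([660.0, 90.0, -2.0], 0.86)]
scene ring_steel [([673.0, -92.0, 1.0], 0.71)]
scene ring_red [([443.0, -94.0, -3.0], 0.49)]
{'intrinsics': array([[291.73600953,   0.        , 277.97273153],
       [  0.        , 291.73600953, 205.58929586],
       [  0.        ,   0.        ,   1.        ]]), 'mount': array([[ 2.98404557e-04, -9.48155844e-01, -3.17805610e-01,
         8.14465711e+01],
       [ 9.99999828e-01,  4.43692966e-04, -3.84781041e-04,
        -6.10130041e-01],
       [ 5.05840506e-04, -3.17805440e-01,  9.48155813e-01,
        -1.43035660e+02],
       [ 0.00000000e+00,  0.00000000e+00,  0.00000000e+00,
         1.00000000e+00]])}
```

View pics/top0.png

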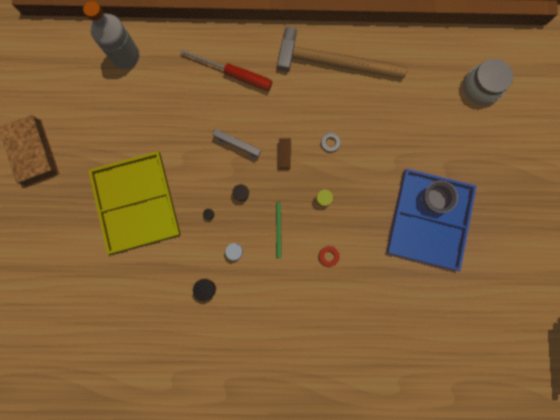

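View pics/scene0.png

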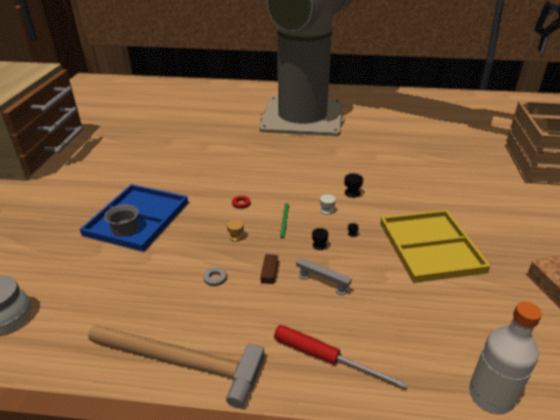

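```bash
python3 - <<'E'
from h import *
W=np.load('topW.npy');P=np.load('topP.npy')
z=W[...,2]
m=((z>5)&(z<60)&(abs(W[...,0]-560)<260)&(abs(W[...,1])<200)).astype(np.uint8)
n,l,st,ce=cv2.connectedComponentsWithStats(m)
for i in range(1,n):
    if st[i,4]<15: continue
    q=l==i; zt=np.percentile(z[q],90); t=q&(z>zt-3)
    w=W[t][:,:2]; r=cv2.minAreaRect(w.astype(np.float32))
    print(ce[i].round(),st[i,4],'ztop',zt.round(1),'rect',np.round(r[0],1),np.round(r[1],1),round(r[2],1),'rgb',P[t].mean(0).round())
c=eyes.get_calibration('top');print(c['intrinsics'],c['t'])
E
```

```text
[249.  77.] 604 ztop 27.2 rect [801.5  74.2] [96.8 18.8] 67.4 rgb [129.  34.  17.]
[376.  71.] 71 ztop 23.7 rect [ 818.1 -187. ] [25.4  3.8] 86.5 rgb [107.  78.  46.]
[237. 142.] 426 ztop 34.6 rect [660.2  91.2] [99.4 13.6] 65.3 rgb [120. 109.  99.]
[330. 141.] 240 ztop 13.0 rect [671.1 -94.3] [37.6 37.7] 60.0 rgb [132. 121. 109.]
[284. 153.] 371 ztop 20.8 rect [644.1  -2.7] [58.7 21.8] 1.1 rgb [85. 55. 32.]
[241. 192.] 224 ztop 35.0 rect [561.8  80.3] [29.5 28.9] 2.2 rgb [60. 49. 39.]
[324. 197.] 224 ztop 34.6 rect [555.1 -80.5] [29.2 30.2] 27.2 rgb [137. 137.  48.]
[279. 230.] 234 ztop 10.1 rect [493.1   6.2] [107.3   8.1] 2.3 rgb [ 70. 110.  57.]
[208. 213.] 102 ztop 24.3 rect [520.6 142.2] [19.5 19.3] 1.2 rgb [57. 47. 36.]
[234. 251.] 229 ztop 35.0 rect [448.6  89.8] [29.9 28.2] 1.4 rgb [137. 139. 140.]
[329. 255.] 258 ztop 13.2 rect [444.2 -91.7] [36.3 38.3] 1.1 rgb [139.  55.  35.]
[204. 289.] 417 ztop 44.5 rect [378.1 141.5] [39.8 38.6] 3.0 rgb [45. 38. 33.]
[[437.98165581   0.         279.23312433]
 [  0.         437.98165581 203.97294572]
 [  0.           0.           1.        ]] [ -4.48501158 538.58384279 791.13606618]
```

The top view shows three black knobs: (241,193), 32 high and about 30 across; (208,214), small; (204,290), large. So (241,193) is the target. The rings are steel at (331,142) and red at (329,256). The brass knob is at (324,198), the pull at (237,145), white at (234,252). The tray with the tube is at (432,220) and the yellow tray at (134,203). Distractors are the hammer, screwdriver, stick and block.

```bash
python3 - <<'E'
from h import *
W=np.load('topW.npy');P=np.load('topP.npy').astype(int)
cv2.imwrite('pics/crop.png',cv2.resize(P[120:310,190:350,::-1].astype(np.uint8),None,fx=3,fy=3,interpolation=cv2.INTER_CUBIC))
z=W[...,2];r,g,b=P[...,0],P[...,1],P[...,2]
for n,m in(('blue',(b>r+50)&(b>g+30)),('yel',(r>100)&(g>100)&(b<40)&(W[...,1]>200))):
    k,l,st,ce=cv2.connectedComponentsWithStats(m.astype(np.uint8));i=1+np.argmax(st[1:,4]);m=l==i
    for lo in(-9,16):
        q=W[m&(z>lo)&(z<30)][:,:2].astype(np.float32);R=cv2.minAreaRect(q);print(n,lo,np.round(R[0],1),np.round(R[1],1),round(R[2],2))
    print('floor z',np.median(z[m]))
m=(abs(W[...,0]-565)<50)&(abs(W[...,1]+305)<50)&(z>40)&(z<50)
c,rr=cv2.minEnclosingCircle(W[m][:,:2].astype(np.float32));print('tube',c,rr,m.sum(),W[m].mean(0))
for n,(x,y) in dict(steel=(671,-94),red=(444,-92)).items():
    m=(np.hypot(W[...,0]-x,W[...,1]-y)<30)&(z>9);print(n,cv2.minEnclosingCircle(W[m][:,:2].astype(np.float32)),W[m].mean(0))
E
```

```text
blue -9 [ 518.8 -290.8] [140.1 167.7] 76.94
blue 16 [ 518.9 -290.4] [139.3 167.7] 76.94
floor z 6.729498679172778
yel -9 [543.4 293.9] [177.5 148.4] 17.0
yel 16 [541.4 289.1] [170.3 140.6] 16.78
floor z 6.644314190556814
tube (559.8561401367188, -300.6542053222656) 31.573301315307617 221 [ 560.73320041 -301.92189388   41.79965865]
steel ((671.4212646484375, -94.22509002685547), 19.707340240478516) [671.06085559 -94.22850445  11.23437772]
red ((444.5925598144531, -91.8803939819336), 19.639596939086914) [444.83028365 -91.88449721  11.38686232]
```

View pics/crop.png

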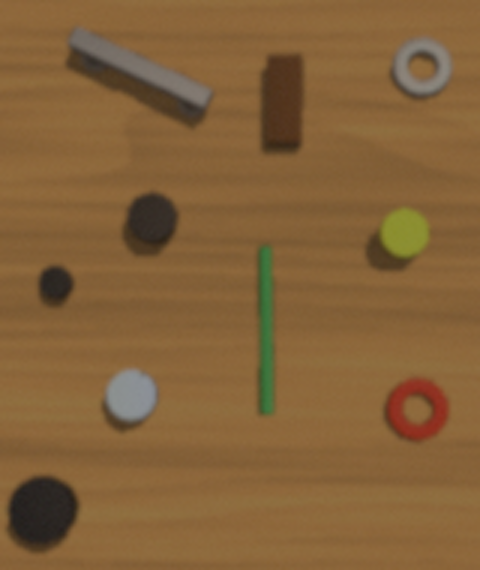

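>>> apply_moves:
  rows:
    - [0, 0, 0, 0, 0, 0.18]
    - [0, 0, 0, 0, 0, 0.18]
    - [0, 0, 0, 0, 0, 0.18]
    - [0, 0, 0, 0, 0, 0.18]
    - [0, 0, 0, 0, 0, 0.18]
  fingers: 60
  grip_force: 40

```text
time: 1.62
tool_pos: [152.4, 580.3, 231.3]
tcp_rot: [-180.0, 0.0, 113.4]
ft_force: [-0.3, -0.1, 0.4]
finger_gap: 60.5
grip_force: 0.0
```

In the crop, the target black knob at crop (152,219) is clearly the mid-size one. The small one is at (55,285) and the large one at (43,510). I'll start with the pull.

>>> apply_moves:
  rows:
    - [0, 0, 0, 0, 0, 0.168]
    - [0, 0, 0, 0, 0, 0.168]
    - [0, 0, 0, 0, 0, 0.168]
    - [0, 0, 0, 0, 0, 0.168]
    - [0, 0, 0, 0, 0, 0.168]

```text
time: 2.25
tool_pos: [152.4, 580.3, 231.3]
tcp_rot: [180.0, 0.0, 65.3]
ft_force: [0.3, -0.6, -0.1]
finger_gap: 59.7
grip_force: 0.0
```

>>> apply_moves:
  rows:
    - [-19.3, 55.5, 0, 0, 0, 0]
    - [-19.3, 55.5, 0, 0, 0, 0]
    - [-19.3, 55.5, 0, 0, 0, 0]
    - [-19.3, 55.5, 0, 0, 0, 0]
    - [-19.3, 55.5, 0, 0, 0, 0]

```text
time: 2.88
tool_pos: [366.4, 376.4, 231.6]
tcp_rot: [180.0, -0.0, 65.6]
ft_force: [0.9, 1.0, 0.5]
finger_gap: 60.2
grip_force: 0.0
```

>>> apply_moves:
  rows:
    - [-19.3, 55.5, 0, 0, 0, 0]
    - [-19.3, 55.5, 0, 0, 0, 0]
    - [-19.3, 55.5, 0, 0, 0, 0]
    - [-19.3, 55.5, 0, 0, 0, 0]
    - [-19.3, 55.5, 0, 0, 0, 0]

```text
time: 3.5
tool_pos: [579.3, 173.7, 231.5]
tcp_rot: [180.0, -0.0, 65.6]
ft_force: [0.6, 0.9, 0.6]
finger_gap: 59.9
grip_force: 0.0
```

>>> apply_moves:
  rows:
    - [-19.3, 55.5, 0, 0, 0, 0]
    - [-19.3, 55.5, 0, 0, 0, 0]
    - [0, 0, 33, 0, 0, 0]
    - [0, 0, 33, 0, 0, 0]
    - [0, 0, 34, 0, 0, 0]

```text
time: 4.12
tool_pos: [663.3, 93.9, 130.2]
tcp_rot: [180.0, -0.0, 65.6]
ft_force: [0.2, 0.2, 0.0]
finger_gap: 59.8
grip_force: 0.0
```

```bash
cat >> h.py <<'E'
from scipy.spatial.transform import Rotation as Ro
def wristcloud(fn=None):
    s=sense();p,d=snap('wrist',fn)
    c=eyes.get_calibration('wrist');K=np.array(c['intrinsics']);v,u=np.mgrid[0:420,0:560]
    P=np.stack([(u-K[0,2])/K[0,0]*d,(v-K[1,2])/K[1,1]*d,d,np.ones_like(d)],-1)
    T=np.eye(4);T[:3,:3]=Ro.from_euler('xyz',s['tcp_rot'],degrees=True).as_matrix();T[:3,3]=s['tool_pos']
    W=(P@(T@np.array(c['mount'])).T)[...,:3];W[d==0]=np.nan
    return s,p,W
def near(W,x,y,r,zlo,zhi):
    m=(np.hypot(W[...,0]-x,W[...,1]-y)<r)&(W[...,2]>zlo)&(W[...,2]<zhi)
    q=W[m];h=q[:,:2].astype(np.float32)
    R=cv2.minAreaRect(h);C=cv2.minEnclosingCircle(h)
    print('n',len(q),'rect',np.round(R[0],1),np.round(R[1],1),round(R[2],1),'circ',np.round(C[0],1),round(C[1],1),'z',np.median(q[:,2]).round(1));return m
def delta(tgt,yaw=None):
    s=sense();R=Ro.from_euler('xyz',[180,0,s['tcp_rot'][2]],degrees=True).as_matrix()
    print('pose',np.round(s['tool_pos'],1),round(s['tcp_rot'][2],1),'tool delta',np.round(R.T@(np.array(tgt)-s['tool_pos']),1), '' if yaw is None else 'rz %.3f'%-np.radians((yaw-s['tcp_rot'][2]+180)%360-180))
E
python3 - <<'E'
from h import *
s,p,W=wristcloud('w1.png')
near(W,660,91,60,25,45)
delta((660.2,91.2,7))
E
```

```text
n 1718 rect [660.2  90.1] [99.7 14. ] 65.5 circ [660.6  89.9] 50.0 z 32.3
pose [660.2  93.8 124.1] 65.6 tool delta [ -2.4   1.1 117.1]
```

View pics/w1.png

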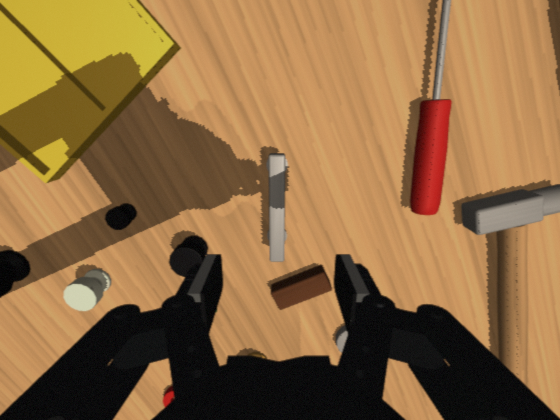

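The wrist picture shows the pull at (277,208), and its measured position agrees with the top view. Descending on it now.

>>> apply_moves:
  rows:
    - [-3, 1, 25, 0, 0, 0]
    - [0, 0, 25, 0, 0, 0]
    - [0, 0, 15, 0, 0, 0]
    - [0, 0, 0, 0, 0, 0]
    - [0, 0, 0, 0, 0, 0]
  fingers: 45

```text
time: 4.8
tool_pos: [663.6, 91.2, 67.7]
tcp_rot: [179.9, -0.0, 65.6]
ft_force: [-0.1, 0.1, 0.9]
finger_gap: 44.9
grip_force: 0.0
```

```bash
python3 -c "
from h import *
delta((660.2,90.6,7))"
```

```text
pose [663.6  91.2  67.7] 65.6 tool delta [-1.9 -2.9 60.7]
```

>>> apply_moves:
  rows:
    - [-2, -3, 20, 0, 0, 0]
    - [0, 0, 20, 0, 0, 0]
    - [0, 0, 14, 0, 0, 0]
    - [0, 0, 6, 0, 0, 0]
    - [0, 0, 0, 0, 0, 0]

```text
time: 5.42
tool_pos: [658.8, 90.5, 5.5]
tcp_rot: [-179.9, 0.0, 65.6]
ft_force: [1.2, -0.3, 0.2]
finger_gap: 45.0
grip_force: 0.0
```

>>> apply_moves:
  rows:
    - [0, 0, 0, 0, 0, 0]
    - [0, 0, 0, 0, 0, 0]
    - [0, 0, 0, 0, 0, 0]
    - [0, 0, 0, 0, 0, 0]
    - [0, 0, 0, 0, 0, 0]
  fingers: 5
  grip_force: 60

```text
time: 6.05
tool_pos: [660.1, 90.5, 7.4]
tcp_rot: [179.9, -0.0, 65.6]
ft_force: [0.5, 0.1, 4.8]
finger_gap: 12.9
grip_force: 59.2
```

>>> apply_moves:
  rows:
    - [0, 0, -5, 0, 0, 0]
    - [0, 0, -20, 0, 0, 0]
    - [0, 0, -30, 0, 0, 0]
    - [0, 0, -25, 0, 0, 0]
    - [0, 0, -20, 0, 0, 0]

```text
time: 6.68
tool_pos: [659.8, 90.5, 108.8]
tcp_rot: [179.9, -0.0, 65.6]
ft_force: [1.0, -0.0, -1.4]
finger_gap: 12.9
grip_force: 58.5
```

>>> apply_moves:
  rows:
    - [31.8, -31.8, 0, 0, 0, 0]
    - [31.8, -31.8, 0, 0, 0, 0]
    - [31.8, -31.8, 0, 0, 0, 0]
    - [31.8, -31.8, 0, 0, 0, 0]
    - [31.8, -31.8, 0, 0, 0, 0]

```text
time: 7.3
tool_pos: [579.4, 302.2, 106.9]
tcp_rot: [180.0, -0.0, 65.6]
ft_force: [0.8, 1.3, -0.1]
finger_gap: 12.7
grip_force: 58.6
```

>>> apply_moves:
  rows:
    - [0, 0, 0, 0, 0, -0.18]
    - [0, 0, 0, 0, 0, -0.18]
    - [0, 0, 0, 0, 0, -0.18]
    - [0, 0, 0, 0, 0, -0.181]
    - [0, 0, 0, 0, 0, 0]

```text
time: 7.92
tool_pos: [580.1, 301.0, 106.7]
tcp_rot: [-180.0, 0.0, 106.8]
ft_force: [0.4, 0.0, -1.0]
finger_gap: 12.9
grip_force: 58.6
```

```bash
python3 - <<'E'
from h import *
s,p,W=wristcloud('w2.png')
r,g,b=[p[...,i].astype(int) for i in range(3)]
m=(r>90)&(g>90)&(b<50)
near(np.where(m[...,None],W,np.nan),541,289,130,15,22)
delta((580.6,301,12),106.9)
E
```

```text
n 1243 rect [539.7 286.9] [164.9 138.4] 17.3 circ [543.  287.7] 104.9 z 18.1
pose [580.1 300.9 106.6] 106.7 tool delta [-0.1  0.5 94.6] rz -0.004
```

View pics/w2.png

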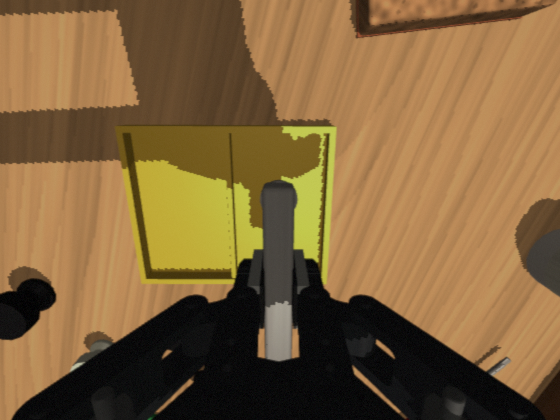

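The pull is held straight over the right-hand compartment at (280,250). Lowering it.

>>> apply_moves:
  rows:
    - [0, 0, 30, 0, 0, 0]
    - [0, 0, 30, 0, 0, 0]
    - [0, 0, 20, 0, 0, 0]
    - [0, 0, 9, 0, 0, 0]
    - [0, 0, 0, 0, 0, 0]

```text
time: 8.6
tool_pos: [580.0, 300.9, 17.1]
tcp_rot: [-180.0, 0.0, 106.9]
ft_force: [0.8, 0.8, -0.3]
finger_gap: 13.0
grip_force: 58.6
```

>>> apply_moves:
  rows:
    - [0, 0, 2, 0, 0, 0]
    - [0, 0, 2, 0, 0, 0]
    - [0, 0, 0, 0, 0, 0]
    - [0, 0, 0, 0, 0, 0]
    - [0, 0, 0, 0, 0, 0]

```text
time: 9.22
tool_pos: [580.2, 301.0, 13.5]
tcp_rot: [180.0, -0.0, 106.9]
ft_force: [-0.6, 0.1, -1.7]
finger_gap: 13.0
grip_force: 58.6
```

>>> apply_moves:
  rows:
    - [0, 0, 1.2, 0, 0, 0]
    - [0, 0, 0, 0, 0, 0]
    - [0, 0, 0, 0, 0, 0]
    - [0, 0, 0, 0, 0, 0]
    - [0, 0, 0, 0, 0, 0]

```text
time: 9.85
tool_pos: [580.4, 301.1, 12.4]
tcp_rot: [180.0, -0.0, 106.9]
ft_force: [0.0, -0.9, 3.6]
finger_gap: 13.0
grip_force: 59.1
```

>>> apply_moves:
  rows:
    - [0, 0, 0, 0, 0, 0]
    - [0, 0, 0, 0, 0, 0]
    - [0, 0, 0, 0, 0, 0]
    - [0, 0, 0, 0, 0, 0]
    - [0, 0, -5, 0, 0, 0]
  fingers: 30

```text
time: 10.48
tool_pos: [579.7, 300.8, 16.7]
tcp_rot: [-179.9, 0.0, 106.9]
ft_force: [-0.3, 0.3, 0.5]
finger_gap: 29.8
grip_force: 0.0
```

>>> apply_moves:
  rows:
    - [0, 0, -20, 0, 0, 0]
    - [0, 0, -40, 0, 0, 0]
    - [0, 0, -40, 0, 0, 0]
    - [0, 0, -30, 0, 0, 0]
    - [0, 0, 0, 0, 0, 0]

```text
time: 11.1
tool_pos: [582.8, 302.1, 153.0]
tcp_rot: [179.5, -0.1, 106.9]
ft_force: [1.1, -0.2, -0.1]
finger_gap: 30.1
grip_force: 0.0
```

>>> apply_moves:
  rows:
    - [0, 0, 0, 0, 0, 0.18]
    - [0, 0, 0, 0, 0, 0.18]
    - [0, 0, 0, 0, 0, 0.18]
    - [0, 0, 0, 0, 0, 0.18]
    - [0, 0, 0, 0, 0, 0.18]
  fingers: 60

```text
time: 11.72
tool_pos: [579.7, 300.8, 146.5]
tcp_rot: [-180.0, 0.1, 55.0]
ft_force: [0.0, -0.3, -0.1]
finger_gap: 59.7
grip_force: 0.0
```

>>> apply_moves:
  rows:
    - [0, 0, 0, 0, 0, 0.18]
    - [0, 0, 0, 0, 0, 0.18]
    - [0, 0, 0, 0, 0, 0.18]
    - [0, 0, 0, 0, 0, 0.13]
    - [0, 0, 0, 0, 0, 0]

```text
time: 12.35
tool_pos: [579.7, 300.8, 146.6]
tcp_rot: [180.0, 0.1, 17.0]
ft_force: [0.4, 0.2, -0.8]
finger_gap: 60.0
grip_force: 0.0
```

```bash
python3 -c "
from h import *
delta((562,80,140),16.9)"
```

```text
pose [579.7 300.8 146.6] 17.0 tool delta [-81.5 206.    6.6] rz 0.002
```

>>> apply_moves:
  rows:
    - [-20, 52, 0, 0, 0, 0]
    - [-20, 52, 0, 0, 0, 0]
    - [-20, 51, 0, 0, 0, 0]
    - [-21, 51, 0, 0, 0, 0]
    - [0, 0, 6, 0, 0, 0]

```text
time: 12.98
tool_pos: [562.8, 76.7, 141.5]
tcp_rot: [179.9, -0.0, 16.9]
ft_force: [0.1, -0.0, -0.2]
finger_gap: 60.0
grip_force: 0.0
```

>>> apply_moves:
  rows:
    - [0, 0, 20, 0, 0, 0]
    - [0, 0, 20, 0, 0, 0]
    - [0, 0, 0, 0, 0, 0]
    - [0, 0, 0, 0, 0, 0]
    - [0, 0, 0, 0, 0, 0]

```text
time: 13.6
tool_pos: [563.3, 80.8, 101.9]
tcp_rot: [180.0, -0.1, 17.0]
ft_force: [0.6, -0.4, -0.4]
finger_gap: 60.1
grip_force: 0.0
```

```bash
python3 - <<'E'
from h import *
s,p,W=wristcloud('w3.png')
near(W,562,80,25,28,45)
delta((562,80,7),16.9)
E
```

```text
n 1222 rect [562.5  79.4] [31.2 30.9] 51.2 circ [562.3  79.3] 16.0 z 32.3
pose [563.4  80.6 101.9] 17.0 tool delta [-1.5  0.2 94.9] rz 0.001
```

>>> apply_moves:
  rows:
    - [-1.4, 0.8, 30, 0, 0, 0]
    - [0, 0, 30, 0, 0, 0]
    - [0, 0, 25, 0, 0, 0]
    - [0, 0, 12, 0, 0, 0]
    - [0, 0, 0, 0, 0, 0]

```text
time: 14.28
tool_pos: [561.3, 79.2, 3.8]
tcp_rot: [-180.0, 0.1, 16.9]
ft_force: [0.5, 0.1, 1.0]
finger_gap: 59.9
grip_force: 0.0
```

>>> apply_moves:
  rows:
    - [0, 0, 0, 0, 0, 0]
    - [0, 0, 0, 0, 0, 0]
    - [0, 0, 0, 0, 0, 0]
    - [0, 0, 0, 0, 0, 0]
    - [0, 0, 0, 0, 0, 0]
  fingers: 25
  grip_force: 40

```text
time: 14.9
tool_pos: [562.9, 79.3, 5.7]
tcp_rot: [180.0, -0.1, 17.0]
ft_force: [-0.9, 0.8, 7.0]
finger_gap: 30.4
grip_force: 39.6
```

>>> apply_moves:
  rows:
    - [0, 0, -5, 0, 0, 0]
    - [0, 0, -20, 0, 0, 0]
    - [0, 0, -30, 0, 0, 0]
    - [0, 0, -25, 0, 0, 0]
    - [0, 0, -20, 0, 0, 0]

```text
time: 15.52
tool_pos: [562.3, 79.2, 106.7]
tcp_rot: [180.0, -0.1, 16.9]
ft_force: [-1.2, -0.4, -0.0]
finger_gap: 30.2
grip_force: 39.6
```

```bash
python3 -c "
from h import *
delta((502.2,277,100),16.9)"
```

```text
pose [562.3  79.2 106.7] 16.9 tool delta [ 2.000e-01 -2.067e+02  6.700e+00] rz 0.001
```

>>> apply_moves:
  rows:
    - [0, -42, 0, 0, 0, 0]
    - [0, -42, 0, 0, 0, 0]
    - [0, -42, 0, 0, 0, 0]
    - [0, -41, 0, 0, 0, 0]
    - [0, -40, 0, 0, 0, 0]

```text
time: 16.15
tool_pos: [500.8, 278.4, 104.9]
tcp_rot: [-180.0, -0.0, 16.9]
ft_force: [0.4, -0.1, -0.6]
finger_gap: 30.3
grip_force: 39.6
```

>>> apply_moves:
  rows:
    - [0, 0, 30, 0, 0, 0]
    - [0, 0, 30, 0, 0, 0]
    - [0, 0, 24, 0, 0, 0]
    - [0, 0, 7, 0, 0, 0]
    - [0, 0, 0, 0, 0, 0]

```text
time: 16.77
tool_pos: [501.3, 277.1, 13.4]
tcp_rot: [180.0, 0.0, 16.9]
ft_force: [0.3, -0.8, -0.0]
finger_gap: 30.4
grip_force: 39.7
```

>>> apply_moves:
  rows:
    - [0, 0, 2, 0, 0, 0]
    - [0, 0, 0, 0, 0, 0]
    - [0, 0, 0, 0, 0, 0]
    - [0, 0, 0, 0, 0, 0]
    - [0, 0, 0, 0, 0, 0]

```text
time: 17.4
tool_pos: [501.3, 277.2, 11.2]
tcp_rot: [-180.0, -0.0, 16.9]
ft_force: [-0.3, -0.4, 0.1]
finger_gap: 30.3
grip_force: 39.7
```

>>> apply_moves:
  rows:
    - [0, 0, 0.7, 0, 0, 0]
    - [0, 0, 0, 0, 0, 0]
    - [0, 0, 0, 0, 0, 0]
    - [0, 0, 0, 0, 0, 0]
    - [0, 0, 0, 0, 0, 0]

```text
time: 18.02
tool_pos: [501.5, 277.2, 10.7]
tcp_rot: [-180.0, -0.0, 16.9]
ft_force: [-2.6, -0.4, 5.9]
finger_gap: 30.4
grip_force: 40.2
```

>>> apply_moves:
  rows:
    - [0, 0, 0, 0, 0, 0]
    - [0, 0, 0, 0, 0, 0]
    - [0, 0, 0, 0, 0, 0]
    - [0, 0, 0, 0, 0, 0]
    - [0, 0, -5, 0, 0, 0]
  fingers: 55

```text
time: 18.65
tool_pos: [500.8, 277.0, 15.0]
tcp_rot: [180.0, 0.1, 16.9]
ft_force: [-0.2, 0.5, 0.5]
finger_gap: 54.5
grip_force: 0.0
```

>>> apply_moves:
  rows:
    - [0, 0, -20, 0, 0, 0]
    - [0, 0, -40, 0, 0, 0]
    - [0, 0, -35, 0, 0, 0]
    - [0, 0, -30, 0, 0, 0]
    - [0, 0, 0, 0, 0, 0]

```text
time: 19.27
tool_pos: [503.8, 278.3, 145.6]
tcp_rot: [-179.9, -0.5, 17.0]
ft_force: [-0.0, 0.6, 0.0]
finger_gap: 54.9
grip_force: 0.0
```

>>> apply_moves:
  rows:
    - [0, 0, 0, 0, 0, 0.18]
    - [0, 0, 0, 0, 0, 0.18]
    - [0, 0, 0, 0, 0, 0.162]
    - [0, 0, 0, 0, 0, 0]
    - [0, 0, 0, 0, 0, 0]

```text
time: 19.9
tool_pos: [501.1, 277.1, 140.2]
tcp_rot: [180.0, 0.0, -12.8]
ft_force: [-0.2, 0.0, 0.2]
finger_gap: 54.9
grip_force: 0.0
```

```bash
python3 - <<'E'
from h import *
s,p,W=wristcloud('w4.png')
near(W,501,277,25,28,45)
near(W,580,301,60,28,45)
delta((555.1,-80.5,140),-13.06)
E
```

```text
n 1008 rect [501.4 276.9] [31.2 31.5] 15.3 circ [501.3 276.8] 16.0 z 37.2
n 2195 rect [580.9 300.4] [14.  99.4] 16.8 circ [579.5 300. ] 49.8 z 37.2
pose [501.1 277.1 140.2] -12.8 tool delta [1.318e+02 3.368e+02 2.000e-01] rz 0.005
```

View pics/w4.png

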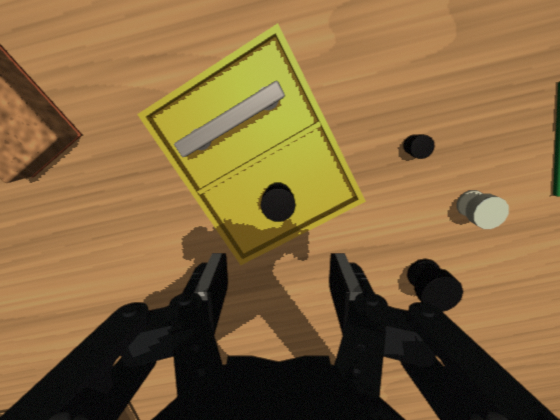

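The yellow tray is done: the knob at (277,202) and the pull at (230,118) are both upright with their tops 37 mm above the bench. Next is the brass knob.

>>> apply_moves:
  rows:
    - [18.8, 48.1, 0, 0, 0, 0]
    - [18.8, 48.1, 0, 0, 0, 0]
    - [18.8, 48.1, 0, 0, 0, 0]
    - [18.8, 48.1, 0, 0, 0, 0]
    - [18.8, 48.1, 0, 0, 0, 0]
  fingers: 60

```text
time: 20.58
tool_pos: [539.0, 20.1, 140.6]
tcp_rot: [-180.0, -0.0, -12.8]
ft_force: [-0.3, 0.8, -0.5]
finger_gap: 59.9
grip_force: 0.0
```

>>> apply_moves:
  rows:
    - [18.8, 48.1, 0, 0, 0, 0]
    - [18.8, 48.1, 0, 0, 0, 0]
    - [0, 0, 20, 0, 0, 0]
    - [0, 0, 20, 0, 0, 0]
    - [0, 0, 0, 0, 0, 0]

```text
time: 21.2
tool_pos: [551.6, -78.7, 97.1]
tcp_rot: [-180.0, 0.3, -12.8]
ft_force: [0.2, -0.4, -0.4]
finger_gap: 60.5
grip_force: 0.0
```

>>> apply_moves:
  rows:
    - [0, 0, 0, 0, 0, 0]
    - [0, 0, 0, 0, 0, 0]
    - [0, 0, 0, 0, 0, 0]
    - [0, 0, 0, 0, 0, 0]
    - [0, 0, 0, 0, 0, 0]

```text
time: 21.82
tool_pos: [554.1, -80.5, 100.6]
tcp_rot: [-180.0, -0.0, -13.0]
ft_force: [-0.8, 0.3, -0.8]
finger_gap: 60.2
grip_force: 0.0
```

```bash
python3 - <<'E'
from h import *
s,p,W=wristcloud('w5.png')
near(W,555,-80,25,28,45)
delta((555.1,-80.5,5),-13.06)
E
```

```text
n 1247 rect [554.8 -82.1] [31.5 31.3] 53.8 circ [554.8 -82.1] 16.1 z 32.3
pose [554.1 -80.5 100.5] -13.0 tool delta [ 1.  -0.2 95.5] rz 0.002
```

>>> apply_moves:
  rows:
    - [1, 1.4, 30, 0, 0, 0]
    - [0, 0, 30, 0, 0, 0]
    - [0, 0, 24, 0, 0, 0]
    - [0, 0, 11, 0, 0, 0]
    - [0, 0, 0, 0, 0, 0]

```text
time: 22.5
tool_pos: [554.1, -82.0, 4.8]
tcp_rot: [-180.0, 0.1, -13.0]
ft_force: [-0.2, 0.4, 1.1]
finger_gap: 60.2
grip_force: 0.0
```

>>> apply_moves:
  rows:
    - [0, 0, 0, 0, 0, 0]
    - [0, 0, 0, 0, 0, 0]
    - [0, 0, 0, 0, 0, 0]
    - [0, 0, 0, 0, 0, 0]
    - [0, 0, 0, 0, 0, 0]
  fingers: 25
  grip_force: 50

```text
time: 23.12
tool_pos: [555.9, -82.3, 7.0]
tcp_rot: [180.0, -0.1, -13.0]
ft_force: [-1.3, 0.4, 6.4]
finger_gap: 30.0
grip_force: 49.4
```

>>> apply_moves:
  rows:
    - [0, 0, -5, 0, 0, 0]
    - [0, 0, -20, 0, 0, 0]
    - [0, 0, -30, 0, 0, 0]
    - [0, 0, -25, 0, 0, 0]
    - [0, 0, -20, 0, 0, 0]

```text
time: 23.75
tool_pos: [555.4, -82.2, 108.0]
tcp_rot: [180.0, -0.1, -13.0]
ft_force: [0.5, -0.1, 0.2]
finger_gap: 30.0
grip_force: 49.4
```

```bash
python3 -c "
from h import *
delta((478.9,-281.4,100),-13)"
```

```text
pose [555.4 -82.2 108. ] -13.0 tool delta [-29.9 211.3   8. ] rz 0.001
```

>>> apply_moves:
  rows:
    - [-6, 42.3, 0, 0, 0, 0]
    - [-6, 42.3, 0, 0, 0, 0]
    - [-6, 42.3, 0, 0, 0, 0]
    - [-6, 42.3, 0, 0, 0, 0]
    - [-6, 42, 0, 0, 0, 0]

```text
time: 24.38
tool_pos: [477.5, -282.4, 106.2]
tcp_rot: [180.0, -0.0, -13.0]
ft_force: [-0.2, -1.0, -0.8]
finger_gap: 29.8
grip_force: 49.5
```

>>> apply_moves:
  rows:
    - [0, 0, 30, 0, 0, 0]
    - [0, 0, 30, 0, 0, 0]
    - [0, 0, 24, 0, 0, 0]
    - [0, 0, 8, 0, 0, 0]
    - [0, 0, 0, 0, 0, 0]

```text
time: 25.0
tool_pos: [478.2, -281.2, 13.9]
tcp_rot: [-180.0, 0.0, -13.0]
ft_force: [1.1, -1.0, -1.1]
finger_gap: 30.2
grip_force: 49.8
```

>>> apply_moves:
  rows:
    - [0, 0, 2, 0, 0, 0]
    - [0, 0, 0, 0, 0, 0]
    - [0, 0, 0, 0, 0, 0]
    - [0, 0, 0, 0, 0, 0]
    - [0, 0, 0, 0, 0, 0]

```text
time: 25.62
tool_pos: [478.5, -281.4, 12.0]
tcp_rot: [180.0, -0.0, -13.0]
ft_force: [0.1, 1.3, 5.0]
finger_gap: 30.0
grip_force: 50.2
```

>>> apply_moves:
  rows:
    - [0, 0, 0, 0, 0, 0]
    - [0, 0, 0, 0, 0, 0]
    - [0, 0, 0, 0, 0, 0]
    - [0, 0, 0, 0, 0, 0]
    - [0, 0, -5, 0, 0, 0]
  fingers: 55

```text
time: 26.25
tool_pos: [477.7, -280.9, 16.1]
tcp_rot: [-180.0, 0.1, -13.0]
ft_force: [0.7, 0.8, 0.1]
finger_gap: 55.0
grip_force: 0.0
```

>>> apply_moves:
  rows:
    - [0, 0, -20, 0, 0, 0]
    - [0, 0, -40, 0, 0, 0]
    - [0, 0, -35, 0, 0, 0]
    - [0, 0, -25, 0, 0, 0]
    - [0, 0, 0, 0, 0, 0]

```text
time: 26.88
tool_pos: [480.1, -282.6, 140.8]
tcp_rot: [179.8, -0.4, -13.0]
ft_force: [0.2, -0.1, -0.7]
finger_gap: 54.8
grip_force: 0.0
```

>>> apply_moves:
  rows:
    - [0, 0, 0, 0, 0, 0]
    - [0, 0, 0, 0, 0, 0]
    - [0, 0, 0, 0, 0, 0]
    - [0, 0, 0, 0, 0, 0]
    - [0, 0, 0, 0, 0, 0]

```text
time: 27.5
tool_pos: [478.0, -281.1, 136.1]
tcp_rot: [-180.0, 0.0, -13.0]
ft_force: [1.0, -0.1, -0.7]
finger_gap: 55.1
grip_force: 0.0
```

```bash
python3 - <<'E'
from h import *
s,p,W=wristcloud('w6.png')
near(W,478,-281,25,30,45)
m=near(W,559,-300,45,36,46)
q=W[m][:,:2]; A=np.c_[2*q,np.ones(len(q))]
def circ(q):
    A=np.c_[2*q,np.ones(len(q))];x=np.linalg.lstsq(A,(q**2).sum(1),rcond=None)[0];return x[:2],np.sqrt(x[2]+x[:2]@x[:2])
print('rim fit',circ(q))
delta((671.2,-94.3,140),-13)
E
```

```text
n 1021 rect [ 477.8 -281.5] [31.  31.2] 35.0 circ [ 477.8 -281.3] 15.9 z 37.3
n 2358 rect [ 559.2 -302.1] [61.9 61.9] 86.1 circ [ 558.9 -302.1] 31.4 z 40.3
rim fit (array([ 559.16233901, -302.10658552]), np.float64(27.753584726157936))
pose [ 478.  -281.1  136.2] -13.0 tool delta [ 146.4 -225.4   -3.8] rz 0.001
```

View pics/w6.png

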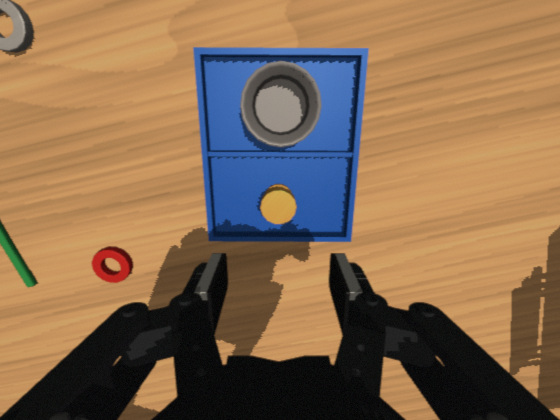

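The brass knob at (278,205) stands upright, and the empty tube is at (280,105). Now the steel ring.

>>> apply_moves:
  rows:
    - [29.3, -45.1, 0, 0, 0, 0]
    - [29.3, -45.1, 0, 0, 0, 0]
    - [29.3, -45.1, 0, 0, 0, 0]
    - [29.3, -45.1, 0, 0, 0, 0]
    - [29.3, -45.1, 0, 0, 0, 0]

```text
time: 28.18
tool_pos: [672.6, -93.0, 136.4]
tcp_rot: [180.0, -0.0, -13.0]
ft_force: [1.3, -0.7, 0.3]
finger_gap: 55.1
grip_force: 0.0
```

>>> apply_moves:
  rows:
    - [0, 0, 20, 0, 0, 0]
    - [0, 0, 20, 0, 0, 0]
    - [0, 0, 10, 0, 0, 0]
    - [0, 0, 0, 0, 0, 0]
    - [0, 0, 0, 0, 0, 0]

```text
time: 28.8
tool_pos: [671.6, -95.1, 87.2]
tcp_rot: [180.0, -0.1, -13.0]
ft_force: [0.4, -0.0, 0.1]
finger_gap: 55.0
grip_force: 0.0
```

```bash
python3 - <<'E'
from h import *
s,p,W=wristcloud('w7.png')
near(W,671,-94,28,8,15)
delta((671.2,-94.3,10),-13)
E
```

```text
n 1327 rect [671.6 -96.2] [38.8 38.7] 19.4 circ [671.2 -96.2] 20.0 z 10.2
pose [671.9 -95.   87.6] -13.0 tool delta [-0.8 -0.5 77.6] rz -0.000
```

>>> apply_moves:
  rows:
    - [-0.3, 1.2, 30, 0, 0, 0]
    - [0, 0, 25, 0, 0, 0]
    - [0, 0, 18, 0, 0, 0]
    - [0, 0, 6, 0, 0, 0]
    - [0, 0, 0, 0, 0, 0]
  fingers: 48

```text
time: 29.48
tool_pos: [671.1, -95.4, 7.7]
tcp_rot: [-180.0, -0.0, -13.0]
ft_force: [0.1, 0.2, -0.2]
finger_gap: 48.3
grip_force: 0.0
```

>>> apply_moves:
  rows:
    - [0, 0, 3, 0, 0, 0]
    - [0, 0, 0, 0, 0, 0]
    - [0, 0, 2, 0, 0, 0]
    - [0, 0, 0, 0, 0, 0]
    - [0, 0, 0, 0, 0, 0]

```text
time: 30.1
tool_pos: [670.9, -95.3, 2.4]
tcp_rot: [-180.0, -0.0, -13.0]
ft_force: [0.6, 0.1, -0.3]
finger_gap: 48.0
grip_force: 0.0
```

>>> apply_moves:
  rows:
    - [0, 0, 1.5, 0, 0, 0]
    - [0, 0, 0, 0, 0, 0]
    - [0, 0, 0, 0, 0, 0]
    - [0, 0, 0, 0, 0, 0]
    - [0, 0, 0, 0, 0, 0]

```text
time: 30.72
tool_pos: [670.9, -95.4, 1.0]
tcp_rot: [180.0, -0.0, -13.0]
ft_force: [0.0, 0.2, -0.3]
finger_gap: 48.0
grip_force: 0.0
```

>>> apply_moves:
  rows:
    - [0, 0, 0, 0, 0, 0]
    - [0, 0, 0, 0, 0, 0]
    - [0, 0, 0, 0, 0, 0]
    - [0, 0, 0, 0, 0, 0]
    - [0, 0, 0, 0, 0, 0]
  fingers: 34
  grip_force: 50

```text
time: 31.35
tool_pos: [671.3, -95.5, 1.5]
tcp_rot: [180.0, -0.1, -13.0]
ft_force: [-1.7, 0.3, 5.2]
finger_gap: 37.2
grip_force: 50.4
```

>>> apply_moves:
  rows:
    - [0, 0, -5, 0, 0, 0]
    - [0, 0, -20, 0, 0, 0]
    - [0, 0, -30, 0, 0, 0]
    - [0, 0, -25, 0, 0, 0]
    - [0, 0, 0, 0, 0, 0]

```text
time: 31.98
tool_pos: [673.3, -95.9, 85.2]
tcp_rot: [-180.0, -0.4, -13.0]
ft_force: [1.0, 0.3, -1.8]
finger_gap: 37.6
grip_force: 50.1
```

```bash
python3 - <<'E'
from h import *
s,p,W=wristcloud('w8.png')
near(W,671,-95,28,70,105)
delta((559.2,-301.8,80),-13)
E
```

```text
n 4061 rect [674.6 -98.4] [40.5 47.7] 12.6 circ [678.5 -96.2] 25.8 z 93.8
pose [672.  -95.6  82.8] -13.0 tool delta [-63.7 226.2   2.8] rz 0.001
```

View pics/w8.png

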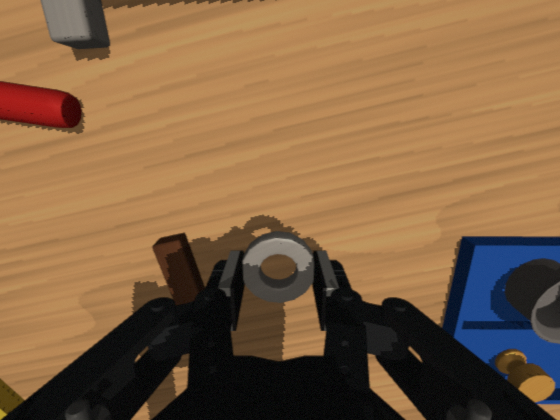

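The steel ring is held flat at (279,267). Carrying it to the tube.

>>> apply_moves:
  rows:
    - [-12.8, 45.3, 0, 0, 0, 0]
    - [-12.8, 45.3, 0, 0, 0, 0]
    - [-12.8, 45.3, 0, 0, 0, 0]
    - [-12.8, 45.3, 0, 0, 0, 0]
    - [-12.6, 45.2, 0, 0, 0, 0]

```text
time: 32.65
tool_pos: [556.0, -302.3, 79.1]
tcp_rot: [-179.9, 0.1, -13.0]
ft_force: [0.7, -0.5, -0.7]
finger_gap: 37.1
grip_force: 50.1
```

>>> apply_moves:
  rows:
    - [0, 0, 20, 0, 0, 0]
    - [0, 0, 10, 0, 0, 0]
    - [0, 0, 0, 0, 0, 0]
    - [0, 0, 0, 0, 0, 0]
    - [0, 0, 0, 0, 0, 0]

```text
time: 33.28
tool_pos: [558.8, -301.3, 51.6]
tcp_rot: [180.0, -0.1, -12.9]
ft_force: [-0.6, 0.8, -0.1]
finger_gap: 37.3
grip_force: 50.2
```

```bash
python3 - <<'E'
from h import *
delta((559.2,-301.8,42),-13)
E
```

```text
pose [ 558.8 -301.3   51.6] -12.9 tool delta [0.5 0.4 9.6] rz 0.002
```

>>> apply_moves:
  rows:
    - [0.5, 0.4, 5, 0, 0, 0]
    - [0, 0, 3, 0, 0, 0]
    - [0, 0, 0, 0, 0, 0]
    - [0, 0, 0, 0, 0, 0]
    - [0, 0, 0, 0, 0, 0]

```text
time: 33.9
tool_pos: [558.4, -302.3, 43.0]
tcp_rot: [180.0, -0.0, -13.0]
ft_force: [0.5, -1.0, -0.9]
finger_gap: 37.0
grip_force: 50.2
```

>>> apply_moves:
  rows:
    - [0, 0, 2, 0, 0, 0]
    - [0, 0, 0, 0, 0, 0]
    - [0, 0, 0, 0, 0, 0]
    - [0, 0, 0, 0, 0, 0]
    - [0, 0, 0, 0, 0, 0]

```text
time: 34.52
tool_pos: [558.3, -302.2, 40.9]
tcp_rot: [180.0, -0.0, -13.0]
ft_force: [0.2, -0.7, 0.1]
finger_gap: 37.0
grip_force: 50.2
```

>>> apply_moves:
  rows:
    - [0, 0, 1.5, 0, 0, 0]
    - [0, 0, 0, 0, 0, 0]
    - [0, 0, 0, 0, 0, 0]
    - [0, 0, 0, 0, 0, 0]
    - [0, 0, 0, 0, 0, 0]

```text
time: 35.15
tool_pos: [558.3, -302.2, 39.4]
tcp_rot: [-180.0, 0.0, -13.0]
ft_force: [0.5, 0.4, -0.1]
finger_gap: 36.8
grip_force: 50.2
```

>>> apply_moves:
  rows:
    - [0.8, -0.2, 1.5, 0, 0, 0]
    - [0, 0, 0, 0, 0, 0]
    - [0, 0, 0, 0, 0, 0]
    - [0, 0, 0, 0, 0, 0]
    - [0, 0, 0, 0, 0, 0]

```text
time: 35.78
tool_pos: [559.3, -302.2, 38.2]
tcp_rot: [180.0, -0.0, -13.0]
ft_force: [-2.0, 2.4, 4.9]
finger_gap: 37.0
grip_force: 53.4
```

>>> apply_moves:
  rows:
    - [0, 0, 1, 0, 0, 0]
    - [0, 0, 0, 0, 0, 0]
    - [0, 0, 0, 0, 0, 0]
    - [0, 0, 0, 0, 0, 0]
    - [0, 0, 0, 0, 0, 0]

```text
time: 36.4
tool_pos: [559.4, -302.3, 38.0]
tcp_rot: [180.0, -0.0, -13.0]
ft_force: [-3.7, 2.2, 10.3]
finger_gap: 36.7
grip_force: 56.3
```

Contact felt, so I'm backing off 2 mm and releasing.

>>> apply_moves:
  rows:
    - [0, 0, -2, 0, 0, 0]
    - [0, 0, 0, 0, 0, 0]
    - [0, 0, 0, 0, 0, 0]
    - [0, 0, 0, 0, 0, 0]
    - [0, 0, 0, 0, 0, 0]

```text
time: 37.02
tool_pos: [559.1, -302.2, 38.8]
tcp_rot: [-180.0, 0.0, -13.0]
ft_force: [0.2, -0.4, 0.6]
finger_gap: 37.1
grip_force: 50.8
```

>>> apply_moves:
  rows:
    - [0, 0, 0, 0, 0, 0]
    - [0, 0, 0, 0, 0, 0]
    - [0, 0, 0, 0, 0, 0]
    - [0, 0, -5, 0, 0, 0]
    - [0, 0, -10, 0, 0, 0]
  fingers: 56

```text
time: 37.65
tool_pos: [558.8, -302.0, 54.0]
tcp_rot: [-180.0, 0.1, -13.0]
ft_force: [-0.8, 0.2, 0.4]
finger_gap: 56.2
grip_force: 0.0
```

>>> apply_moves:
  rows:
    - [-20, 0, -25, 0, 0, 0]
    - [-20, 0, -30, 0, 0, 0]
    - [-20, 0, -20, 0, 0, 0]
    - [0, 0, 0, 0, 0, 0]
    - [0, 0, 0, 0, 0, 0]

```text
time: 38.28
tool_pos: [501.0, -288.8, 128.8]
tcp_rot: [180.0, -0.0, -13.0]
ft_force: [-0.1, 0.7, -0.3]
finger_gap: 56.0
grip_force: 0.0
```

```bash
python3 - <<'E'
from h import *
s,p,W=wristcloud('w9.png')
m=np.hypot(W[...,0]-559.2,W[...,1]+302)<20
near(W,559.2,-302,21,5,30)
v,u=np.where(m);c=p[v.min()-60:v.max()+60,u.min()-80:u.max()+80];cv2.imwrite('pics/w9c.png',cv2.resize(c[:,:,::-1],None,fx=2.5,fy=2.5))
q=W[m&(W[...,2]>17)&(W[...,2]<22)]
A=np.c_[q[:,:2]-[559,-302],np.ones(len(q))];print(np.linalg.lstsq(A,q[:,2],rcond=None)[0],len(q))
delta((444.6,-91.9,140),-13)
E
```

```text
n 1844 rect [ 559.4 -301.7] [41.3 41.1] 78.0 circ [ 559.2 -302. ] 21.0 z 18.8
[1.54832908e-04 1.94587369e-03 1.92221602e+01] 1291
pose [ 500.8 -288.6  128.1] -13.0 tool delta [ -98.8 -179.1  -11.9] rz 0.001
```

View pics/w9c.png

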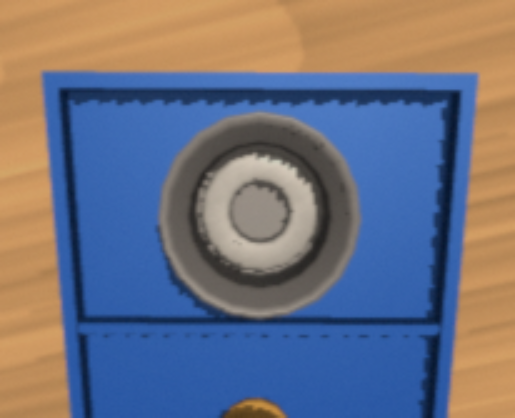

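The steel ring lies flat at the bottom, at crop (258,212), with its top at 19 mm. Now the red ring.

>>> apply_moves:
  rows:
    - [-24.7, -44.8, 0, 0, 0, 0]
    - [-24.7, -44.8, 0, 0, 0, 0]
    - [-24.7, -44.8, 0, 0, 0, 0]
    - [-24.7, -44.7, 0, 0, 0, 0]
    - [0, 0, 10, 0, 0, 0]

```text
time: 38.95
tool_pos: [444.2, -89.2, 118.3]
tcp_rot: [-180.0, 0.0, -12.7]
ft_force: [0.5, 0.3, 1.7]
finger_gap: 55.9
grip_force: 0.0
```

>>> apply_moves:
  rows:
    - [0, 0, 15, 0, 0, 0]
    - [0, 0, 15, 0, 0, 0]
    - [0, 0, 0, 0, 0, 0]
    - [0, 0, 0, 0, 0, 0]
    - [0, 0, 0, 0, 0, 0]

```text
time: 39.58
tool_pos: [445.0, -92.5, 89.5]
tcp_rot: [180.0, -0.1, -13.0]
ft_force: [-0.0, -0.3, 0.7]
finger_gap: 56.1
grip_force: 0.0
```

```bash
python3 - <<'E'
from h import *
s,p,W=wristcloud('w10.png')
near(W,444.6,-92,28,8,15)
delta((444.6,-92.5,1),-13)
E
```

```text
n 1300 rect [444.5 -93.5] [38.4 38.4] 79.0 circ [444.3 -93.5] 19.8 z 10.2
pose [445.  -92.4  89.5] -13.0 tool delta [-0.4  0.2 88.5] rz 0.000
```

>>> apply_moves:
  rows:
    - [-0.3, 1.1, 30, 0, 0, 0]
    - [0, 0, 28, 0, 0, 0]
    - [0, 0, 20, 0, 0, 0]
    - [0, 0, 6, 0, 0, 0]
    - [0, 0, 0, 0, 0, 0]
  fingers: 48

```text
time: 40.25
tool_pos: [444.2, -93.1, 5.2]
tcp_rot: [-180.0, -0.0, -13.0]
ft_force: [-0.0, -0.4, 0.2]
finger_gap: 47.8
grip_force: 0.0
```

>>> apply_moves:
  rows:
    - [0, 0, 3, 0, 0, 0]
    - [0, 0, 1, 0, 0, 0]
    - [0, 0, 0, 0, 0, 0]
    - [0, 0, 0, 0, 0, 0]
    - [0, 0, 0, 0, 0, 0]

```text
time: 40.88
tool_pos: [444.1, -93.0, 1.0]
tcp_rot: [180.0, -0.0, -13.0]
ft_force: [-0.6, 0.1, -0.2]
finger_gap: 47.8
grip_force: 0.0
```

>>> apply_moves:
  rows:
    - [0, 0, 0, 0, 0, 0]
    - [0, 0, 0, 0, 0, 0]
    - [0, 0, 0, 0, 0, 0]
    - [0, 0, 0, 0, 0, 0]
    - [0, 0, 0, 0, 0, 0]
  fingers: 34
  grip_force: 50

```text
time: 41.5
tool_pos: [444.2, -93.0, 1.5]
tcp_rot: [-180.0, -0.0, -13.0]
ft_force: [-3.0, 0.8, 6.7]
finger_gap: 36.9
grip_force: 49.3
```

>>> apply_moves:
  rows:
    - [0, 0, -5, 0, 0, 0]
    - [0, 0, -20, 0, 0, 0]
    - [0, 0, -30, 0, 0, 0]
    - [0, 0, -25, 0, 0, 0]
    - [0, 0, 0, 0, 0, 0]

```text
time: 42.12
tool_pos: [445.9, -93.6, 83.3]
tcp_rot: [180.0, -0.3, -13.0]
ft_force: [0.7, 0.0, -0.2]
finger_gap: 37.1
grip_force: 50.1
```

```bash
python3 - <<'E'
from h import *
delta((559.2,-302,80),-13)
s,p,W=wristcloud('w11.png');print(p[240:300:20,240:320:8,0]);
q=W[(p[...,0]>p[...,1]*1.8)&(W[...,2]>60)];print(len(q),np.median(q,0),np.percentile(q[:,2],[5,95]))
E
```

```text
pose [445.9 -93.6  83.3] -13.0 tool delta [157.1 177.7   3.3] rz 0.001
[[ 99 100  66  93 188 188 170  83  93  92]
 [ 10 178 177 119  91  95  95 173 176  80]
 [  6  90  92  54  56  64  55  89  90  81]]
3829 [449.48720594 -94.63631893  91.93294071] [ 86.40029651 164.46226317]
```

>>> apply_moves:
  rows:
    - [31.6, 35.5, 0, 0, 0, 0]
    - [31.6, 35.5, 0, 0, 0, 0]
    - [31.6, 35.5, 0, 0, 0, 0]
    - [31.6, 35.5, 0, 0, 0, 0]
    - [31.6, 35.5, 0, 0, 0, 0]

```text
time: 42.8
tool_pos: [557.8, -302.3, 78.6]
tcp_rot: [-179.9, 0.1, -13.0]
ft_force: [-0.1, 0.8, 0.4]
finger_gap: 36.9
grip_force: 50.1
```

>>> apply_moves:
  rows:
    - [0, 0, 20, 0, 0, 0]
    - [0, 0, 10, 0, 0, 0]
    - [0, 0, 0, 0, 0, 0]
    - [0, 0, 0, 0, 0, 0]
    - [0, 0, 0, 0, 0, 0]

```text
time: 43.42
tool_pos: [558.7, -301.3, 52.0]
tcp_rot: [180.0, -0.1, -12.9]
ft_force: [0.6, 0.4, -0.2]
finger_gap: 37.1
grip_force: 50.1
```

```bash
python3 - <<'E'
from h import *
delta((559.2,-302,39.3),-13)
E
```

```text
pose [ 558.7 -301.3   52. ] -12.9 tool delta [ 0.7  0.6 12.7] rz 0.001
```

>>> apply_moves:
  rows:
    - [0.8, 0.3, 6, 0, 0, 0]
    - [0, 0, 4, 0, 0, 0]
    - [0, 0, 2, 0, 0, 0]
    - [0, 0, 0, 0, 0, 0]
    - [0, 0, 0, 0, 0, 0]

```text
time: 44.05
tool_pos: [558.9, -301.9, 38.9]
tcp_rot: [-180.0, 0.0, -13.0]
ft_force: [-0.2, -0.7, -0.1]
finger_gap: 37.1
grip_force: 50.3
```

>>> apply_moves:
  rows:
    - [0, 0, 0, 0, 0, 0]
    - [0, 0, 0, 0, 0, 0]
    - [0, 0, 0, 0, 0, 0]
    - [0, 0, 0, 0, 0, 0]
    - [0, 0, 0, 0, 0, 0]

```text
time: 44.68
tool_pos: [558.9, -301.9, 38.9]
tcp_rot: [180.0, -0.0, -13.0]
ft_force: [0.6, 0.0, -0.7]
finger_gap: 37.0
grip_force: 50.2
```

>>> apply_moves:
  rows:
    - [0, 0, 0, 0, 0, 0]
    - [0, 0, 0, 0, 0, 0]
    - [0, 0, 0, 0, 0, 0]
    - [0, 0, -5, 0, 0, 0]
    - [0, 0, -10, 0, 0, 0]
  fingers: 56

```text
time: 45.3
tool_pos: [558.6, -301.7, 54.0]
tcp_rot: [-180.0, 0.0, -13.0]
ft_force: [0.3, 0.4, -0.1]
finger_gap: 55.7
grip_force: 0.0
```

>>> apply_moves:
  rows:
    - [-20, 0, -25, 0, 0, 0]
    - [-20, 0, -30, 0, 0, 0]
    - [-20, 0, -20, 0, 0, 0]
    - [0, 0, 0, 0, 0, 0]
    - [0, 0, 0, 0, 0, 0]

```text
time: 45.92
tool_pos: [500.7, -288.5, 128.8]
tcp_rot: [180.0, -0.0, -13.0]
ft_force: [0.3, -0.3, -0.3]
finger_gap: 55.8
grip_force: 0.0
```

```bash
python3 - <<'E'
from h import *
s,p,W=wristcloud('w12.png')
m=np.hypot(W[...,0]-559.2,W[...,1]+302)<20
near(W,478,-281,25,30,45)
q=W[m&(W[...,2]>24)&(W[...,2]<40)&(p[...,0]>1.6*p[...,1])]
A=np.c_[q[:,:2]-[559,-302],np.ones(len(q))];print(np.linalg.lstsq(A,q[:,2],rcond=None)[0],len(q),q.mean(0))
p,d=snap('scene','scene1.png')
E
```

```text
n 998 rect [ 477.7 -281.3] [31.1 31.4] 43.8 circ [ 477.6 -281.2] 16.1 z 37.3
[-1.08707909e-03 -1.82539921e-03  2.92218264e+01] 1390 [ 559.28359834 -302.39091325   29.22223164]
```

View pics/w12.png

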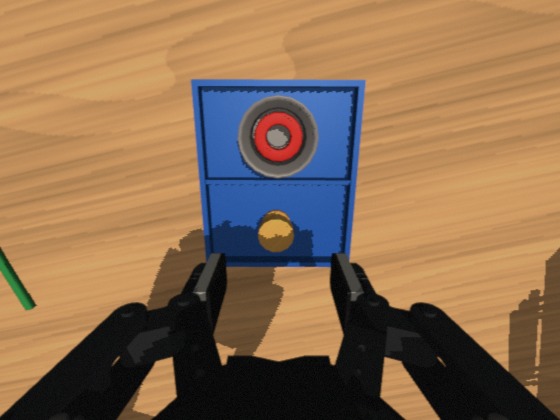

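View pics/scene1.png

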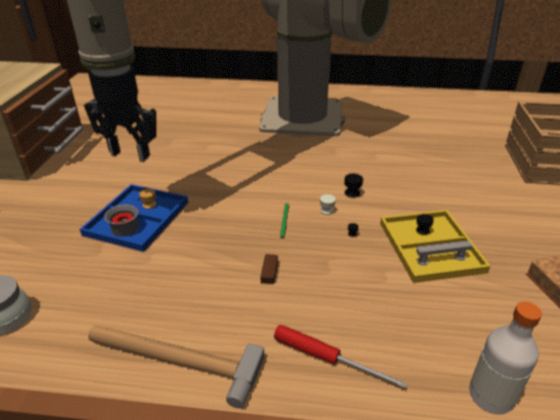

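The red ring lies flat on the steel one, its top at 29 mm (wrist picture, (278,137)). The scene view shows both trays complete, with the white knob still standing at (328,204).

```bash
python3 -c "
from bench import job
print(job.hand_in())"
```

```text
the job is handed in; nothing more can be done
None
```

The job is handed in with both kits made up as asked: the steel ring then the red one flat in the tube, the brass knob, black knob and bar pull standing in their compartments, and the white knob untouched, in about 46 s of robot time.

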